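# Refit the spring-held cover of the bench dust filter

### The job

The filter of the bench dust extractor has been cleaned; put its cover back on. Tilt the cover so that its two long tongues go under the far edge of the steel frame, push it forward against the spring strip hidden there, swing the near end down past the frame's near edge onto the seat, and let the spring slide it back so that its short lip is caught under the near edge and the cover lies flat and flush. Feel your way without forcing the cover, leave the things around it where they are, and let go.

Things in the scene. Friction and masses are not known exactly. Their poses are not given: they have to be found in the camera images.
- cover: Loose aluminium cover, about 0.28 kg, lying flat on the bench, right side up, left of the filter unit. Plate 9 mm thick, x = -65 to 63 mm, y = -75 to 75 mm, with two long tongues on one edge and a short lip on the other edge, all flush with its underside, and a black grip bar on top. Origin: middle of the underside; x points to the tongues, z out of the top face.
- cover_grip (a point): Top of the cover's black grip bar, its middle, 36 mm above the underside. The bar stands 27 mm above the plate, is 14 mm thick (along the cover's x) and 76 mm long (along y). Axes as the cover's.
- cover_tongues (a point): Midway between the ends of the cover's two long tongues, at the underside: x = 83 mm from the cover's origin. The tongues are 20 mm long, 4 mm thick and 35 mm wide, their middles 42.5 mm to either side.
- cover_lip (a point): Middle of the end of the cover's short lip, at the underside: x = -71 mm from the cover's origin. The lip is 6 mm long, 4 mm thick, 120 mm wide.
- unit: Grey dust filter unit fixed to the bench, 214 x 200 x 103 mm, its open top framed by a 3 mm steel sheet. Origin: on the bench below the place of the seated cover's origin; x points away from the robot, to the ledge. The frame is screwed on through slots: with its seat and spring it may sit up to 4 mm either way along x from what this and the points say; how far is not known and must be felt.
- unit_ledge (a point): Middle of the ledge: far edge of the frame's opening, at the underside of the sheet, x = 74 mm and z = 100 mm from the unit's origin (give or take the frame's shift). The opening is 155 mm wide, 2.5 mm more than the cover on each side. The well under and before the ledge (x over 25 mm) is open to 20 mm below the seat, so tilted tongues may dip in.
- unit_near_edge (a point): Middle of the near edge of the frame's opening, at the underside of the sheet, x = -66.5 mm and z = 100 mm from the unit's origin (give or take the frame's shift). The cover's lip must pass it going down, then slide back 4.5 mm under it to an upright stop. Sheet 3 mm thick, its top 103 mm above the bench.
- unit_seat (a point): Where the seated cover's origin belongs: z = 94 mm, x = 0 (give or take the frame's shift). The cover's underside rests on side rails (x = -71 to 17 mm, over 65 mm from the middle line) and a cross strip under the lip; its top is then flush with the frame.
- unit_spring (a point): Middle of the free face of the nylon-faced spring strip under the ledge, x = 80.5 mm, z = 90 mm from the unit's origin (give or take the frame's shift). Tongues push it to the unit's +x: 1.4 N per mm, plus drag 0.12 N per mm/s. Seated cover: pushed 2.5 mm (3.5 N). The lip passes the near edge only with the strip pushed over 7 mm (9.8 N); hard stop at 10 mm (14 N).
- bisque_cup: unglazed pink clay cup, 71 mm across, 77 mm tall; bystander; origin at the centre of its underside
- test_bowl: small pale green bowl, 84 mm across, 39 mm tall; bystander; origin at the centre of its underside
- tape_roll: roll of blue masking tape lying flat, 108 mm across, 24 mm tall; bystander; origin at the centre of its underside
- brush: red brush, 197 mm long, lying flat between the cover and the unit; bystander; origin at the middle of its underside
- clamp: small blue and steel G-clamp lying flat, 131 x 80 x 19 mm; bystander; origin at the middle of its underside

How it is judged:
By the outcome, as a careful person would: the job done as asked, in the order asked, and still so for the second after the job is handed in, with the robot touching nothing.
It also fails if it takes over 59 s, if anything falls off the work surface, if the arm or the gripper's body presses on something with over 40 N, if the wrist force passes 120 N, or if a joint passes its speed limit or range.

### The arm

A 6-joint arm with a two-finger parallel gripper is mounted at the origin on a cart in front of the work surface, level with it; the furniture and walls round the work are solid. World frame = base frame: x ahead of the robot, y to its left, z up, the work surface at z = 0. Lengths are in m, angles in rad, forces in N, time in s.
With the tool pointing down it reaches from about 0.3 to 0.775 m from the base axis. Payload 14.6 kg.
Tool frame: the origin (TCP) lies at the centre of the arm's flange, where the gripper is bolted on; the fingertips stand 199 mm ahead of it and the grasp point (between the pads) lies ctrl.tcp_to_grasp ahead of it (ctrl.tcp_to_grasp is the distance from the TCP to the grasp point, in m); z points along the fingers, y is the line along which they close (so a half turn about z gives the same grasp; the last joint's range is limited). The gripper opens to 94 mm and grips with 3 to 60 N. Pads are 16 mm wide; open, the fingers measure 119 mm over their backs; the gripper's body (75 mm by 177 mm) begins 78 mm behind the grasp point.
Start: joints at [-1.363, 0.3, 1.521, -0, 1.321, -0.067], TCP at [0.149, -0.529, 0.405] pointing down, gripper open.
Joint ranges: [-3.03, 3.03], [-0.79, 2.21], [0.23, 2.52], [-1.04, 4.18], [0, 3.07], [-2.55, 2.55]. Speed limits (rad/s): [2.22, 2.22, 2.57, 3.14, 3.14, 3.14].

### API

Orientations are given as [roll, pitch, yaw] about the fixed x, y, z axes, in that order (R = Rz(yaw) Ry(pitch) Rx(roll)).
In Python, from station import ctrl gives the robot as it stands. The module is installed in compiled form; this text tells all that it offers.
- The arm moves only by the shell command python3 -m jog 'ROWS' [OPENING] [FORCE]. ROWS is JSON, a list of rows, each a list of 6 numbers: the shift along the tool's x, y, z in cm, then the turn, a rotation vector about the tool's x, y, z in rad. In form: [[tx, ty, tz, ax, ay, az], ...]. A call has 1 to 8 rows; each row is the pose to reach, as a shift and turn from the pose commanded when the call began, along the tool's axes at that moment; what a row does not reach only later rows make up. A row lasts 1/10 s, in which the tool goes at most 50 mm and 8.59 degrees, less where a joint would pass 70% of its speed; a pose out of reach is approached as far as the arm can. A call with a gripper value outside its range is refused whole. OPENING is the opening in per cent of the stroke, from 0 (shut) to 100 (fully open), set as the call begins (- or left out, the last holds). The fingers move at their own pace and stop on an object; FORCE is the grip in N (left out, the last holds). Time passes only in rows, so rows that repeat a pose let the fingers close. It gives the time, the measured TCP pose, the force, the opening and the grip force at its end, in the units of the state.
- ctrl.get_obs(): the state, without advancing time (a new reading comes with each control period).
- ctrl.camera(name): name is "scene" or "top"; returns a dict with "img" (420x560x3 uint8, blue, green, red), "intrinsics" (3x3 intrinsics, pixels), "R" (3x3) and "t" (3): a world point X has camera coordinates R X + t. Camera axes: x right, y down, z forward; pixel columns grow to the right and rows downward; lengths in m; the calibration is good to about 2 mm. A picture is of the moment at which its call begins. There is no depth.
- ctrl.hand_in(): hands the job in; it is judged then, once.
The state is a dict: "time_s": time; "qpos": joint angles; "joint_vel": joint speeds; "tau": joint torques, N m; "ee_pos": TCP position; "eef_rot": TCP orientation; "force": force on the tool from outside, world axes, zero at the start; "moment": the same for the moment, N m; "grip_width": finger opening in m; "grip_force": force on a finger pad.
Only numpy, scipy, OpenCV 4.12 (cv2) and the standard library are available. Lean on these libraries where they do the work, as an engineer would, in place of code of your own. Each camera call takes 0.05 s, during which the arm holds its last target. There are 200 camera calls.

## Working session

There is one attempt and no reset: what is moved stays moved. The work goes in short steps, Python scripts to look and compute and a shell command to move; the robot and the scene stay as the last step left them, time stands still between calls to the robot, and variables do not carry over. Pictures are saved under pics/ and viewed, at most 10 in all, crops included, and the job is handed in when it is done.

```bash
mkdir -p pics; python3 - <<'E'
from station import ctrl
import cv2,numpy as np
print(ctrl.tcp_to_grasp); o=ctrl.get_obs(); print({k:np.round(v,3) for k,v in o.items()})
for n in("scene","top"):
    c=ctrl.camera(n); cv2.imwrite(f"pics/{n}0.png",c["img"]); print(n,c["intrinsics"],c["R"],c["t"])
E
```

```text
0.1804
{'time_s': np.float64(0.0), 'qpos': array([-1.363,  0.3  ,  1.522, -0.   ,  1.321, -0.067]), 'joint_vel': array([ 0.002, -0.   ,  0.001,  0.001, -0.001, -0.   ]), 'tau': array([ 1.0000e-03, -5.3180e+01, -3.5274e+01,  7.1000e-02,  2.4000e-02,
       -0.0000e+00]), 'ee_pos': array([ 0.149, -0.529,  0.404]), 'eef_rot': array([-3.14 , -0.   ,  0.275]), 'force': array([-0.226,  0.524, -0.448]), 'moment': array([-0.025, -0.037, -0.003]), 'grip_force': np.float64(0.0), 'grip_width': np.float64(0.094)}
scene [[540.002489     0.         276.99745527]
 [  0.         540.002489   207.33289799]
 [  0.           0.           1.        ]] [[-5.40963654e-01 -8.41045957e-01 -1.52242419e-04]
 [-4.95094131e-01  3.18592568e-01 -8.08319601e-01]
 [ 6.79882435e-01 -4.37196150e-01 -5.88743917e-01]] [0.39595484 0.27645659 1.33188295]
top [[406.3987229    0.         279.21283967]
 [  0.         406.3987229  207.73916854]
 [  0.           0.           1.        ]] [[-0.01553723 -0.99977002  0.0147817 ]
 [-0.98998572  0.01330729 -0.14053895]
 [ 0.14030993 -0.01681725 -0.9899648 ]] [0.12602937 0.54734293 1.05319937]
```

View pics/top0.png

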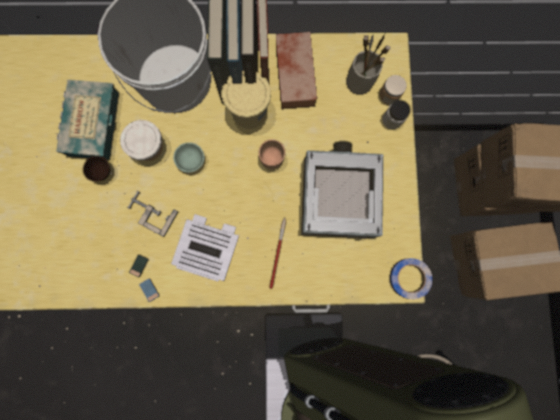

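View pics/scene0.png

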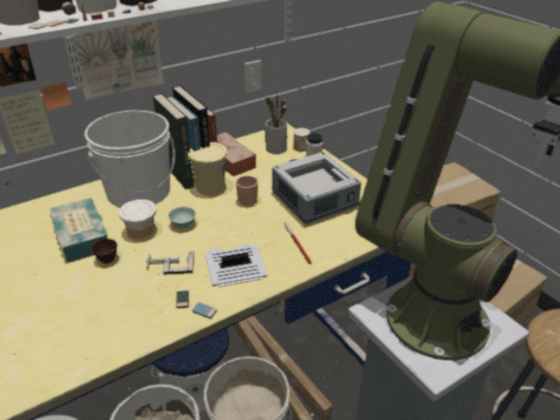

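The top view shows the cover near (205,250) with its tongues up at (198,221) and (230,228) and its black grip bar. The unit is at (343,194) and the brush lies between them. Next I enlarge both regions and try some masks.

```bash
cat > h.py <<'E'
import numpy as np,cv2
from station import ctrl
def ray(c,px,z):
    px=np.atleast_2d(np.float64(px)); K,R,t=c["intrinsics"],c["R"],c["t"]
    d=np.c_[px,np.ones(len(px))]@np.linalg.inv(K).T@R; o=-R.T@t
    return o+d*((z-o[2])/d[:,2])[:,None]
def proj(c,X):
    p=(np.atleast_2d(X)@c["R"].T+c["t"])@c["intrinsics"].T; return p[:,:2]/p[:,2:]
def rect(c,mask,z,off=(0,0)):
    cn,_=cv2.findContours(mask,cv2.RETR_EXTERNAL,cv2.CHAIN_APPROX_NONE); k=max(cn,key=cv2.contourArea)
    w=ray(c,k.reshape(-1,2)+np.array(off),z)[:,:2]
    return cv2.minAreaRect((w*1000).astype(np.float32)),k
E
python3 - <<'E'
from h import *
c=ctrl.camera("top"); im=c["img"]; hsv=cv2.cvtColor(im,cv2.COLOR_BGR2HSV)
g=im.max(2)
a=g[210:290,165:245]; m=(a<70).astype(np.uint8)*255; m=cv2.connectedComponents(m)[1]; 
mm=(g[235:265,185:227]<90).astype(np.uint8)*255; mm=cv2.morphologyEx(mm,cv2.MORPH_OPEN,np.ones((4,4)))
print("bar",rect(c,mm,.036,(185,235))[0])
wm=((hsv[...,1]<70)&(hsv[...,2]>110)).astype(np.uint8)*255; wm=cv2.morphologyEx(wm,cv2.MORPH_CLOSE,np.ones((7,7)))
print("cover",rect(c,wm[210:290,165:245],.009,(165,210))[0])
A=cv2.resize(im[210:290,165:245],None,fx=5,fy=5,interpolation=2); B=cv2.resize(im[145:245,293:393],None,fx=4,fy=4,interpolation=2)
cv2.imwrite("pics/crop.png",np.hstack([A,B]))
E
```

```text
bar ((439.4908752441406, 314.5467529296875), (81.43022918701172, 18.557571411132812), 71.66943359375)
cover ((448.623779296875, 319.1842346191406), (152.76576232910156, 155.06939697265625), 71.66592407226562)
```

View pics/crop.png

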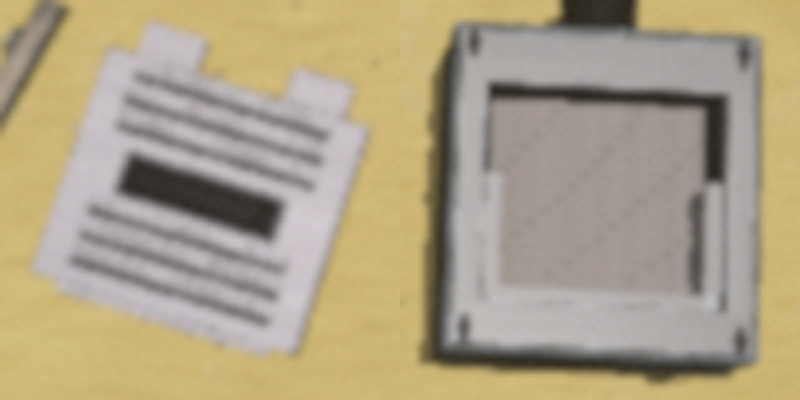

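Left crop: the cover, with its tongues at the top and the grip bar in the middle. Right crop: the unit's frame, with the opening spanning crop x 489–725 and y 88–305, which is about px (415..474, 167..221) at 4x. Next I cross-check with the scene view.

```bash
python3 - <<'E'
from h import *
t=ctrl.camera("top"); s=ctrl.camera("scene")
im=t["img"]; g=im.max(2); hsv=cv2.cvtColor(im,cv2.COLOR_BGR2HSV)
# unit outer top in top view
m=((hsv[...,1]<60)&(hsv[...,2]>115)).astype(np.uint8)*255
m2=np.zeros_like(m); m2[148:242,296:388]=m[148:242,296:388]; m2=cv2.morphologyEx(m2,cv2.MORPH_OPEN,np.ones((3,3)))
r,k=rect(t,m2,.103); print("unit outer",r); x,y,w,h=cv2.boundingRect(k); print(x,y,w,h)
# opening edges: intensity profiles
def prof(a,b,z,n=121,step=.001):
    pts=np.linspace(a,b,n); P=proj(t,np.c_[pts,np.full(n,z)]).astype(np.float32)
    v=cv2.remap(g,P[:,0],P[:,1],cv2.INTER_LINEAR).ravel().astype(int); return pts,v
(cx,cy),_,_=r; cx/=1000;cy/=1000; print(cx,cy)
for off in(-.05,0,.05):
    p,v=prof((cx-.12,cy+off),(cx+.12,cy+off),.103,61); print("x",off,[(round((q[0]-cx)*1000),u) for q,u in zip(p,v)][::1])
for off in(-.03,.05):
    p,v=prof((cx+off,cy-.12),(cx+off,cy+.12),.103,61); print("y",off,[(round((q[1]-cy)*1000),u) for q,u in zip(p,v)])
# scene: bar and cover
si=s["img"]; sh=cv2.cvtColor(si,cv2.COLOR_BGR2HSV)
m=((sh[...,1]<70)&(sh[...,2]>120)).astype(np.uint8)*255; m2=np.zeros_like(m); m2[235:295,195:275]=m[235:295,195:275]; m2=cv2.morphologyEx(m2,cv2.MORPH_CLOSE,np.ones((9,9)))
print("scene cover",rect(s,m2,.009)[0])
print("scene px of bar top center guesses",proj(s,[[.4405,.317,.036],[.443,.321,.036]]))
m=(si.max(2)<90).astype(np.uint8)*255; m2=np.zeros_like(m); m2[248:272,215:256]=m[248:272,215:256]; m2=cv2.morphologyEx(m2,cv2.MORPH_OPEN,np.ones((4,4)))
r,k=rect(s,m2,.036);print("scene bar",r,cv2.boundingRect(k))
cv2.imwrite("pics/s2.png",np.hstack([cv2.resize(si[235:295,195:275],None,fx=5,fy=5,interpolation=2),cv2.resize(si[145:225,265:365],None,fx=4,fy=3.75,interpolation=2)]))
E
```

```text
unit outer ((578.3865966796875, -45.64753723144531), (196.0633087158203, 210.50933837890625), 86.42369842529297)
304 151 79 84
0.5783865966796875 -0.04564753723144531
x -0.05 [(-120, np.int64(148)), (-116, np.int64(71)), (-112, np.int64(66)), (-108, np.int64(102)), (-104, np.int64(150)), (-100, np.int64(173)), (-96, np.int64(172)), (-92, np.int64(173)), (-88, np.int64(173)), (-84, np.int64(171)), (-80, np.int64(170)), (-76, np.int64(174)), (-72, np.int64(172)), (-68, np.int64(156)), (-64, np.int64(144)), (-60, np.int64(134)), (-56, np.int64(133)), (-52, np.int64(132)), (-48, np.int64(134)), (-44, np.int64(136)), (-40, np.int64(142)), (-36, np.int64(151)), (-32, np.int64(153)), (-28, np.int64(153)), (-24, np.int64(154)), (-20, np.int64(150)), (-16, np.int64(148)), (-12, np.int64(150)), (-8, np.int64(155)), (-4, np.int64(160)), (0, np.int64(161)), (4, np.int64(163)), (8, np.int64(161)), (12, np.int64(158)), (16, np.int64(158)), (20, np.int64(160)), (24, np.int64(160)), (28, np.int64(161)), (32, np.int64(161)), (36, np.int64(161)), (40, np.int64(160)), (44, np.int64(161)), (48, np.int64
[... 5306 characters left out ...]
)), (56, np.int64(158)), (60, np.int64(160)), (64, np.int64(158)), (68, np.int64(152)), (72, np.int64(136)), (76, np.int64(165)), (80, np.int64(180)), (84, np.int64(179)), (88, np.int64(180)), (92, np.int64(155)), (96, np.int64(97)), (100, np.int64(61)), (104, np.int64(86)), (108, np.int64(123)), (112, np.int64(174)), (116, np.int64(202)), (120, np.int64(206))]
scene cover ((442.31390380859375, 323.8104553222656), (155.6220245361328, 161.70553588867188), 71.9938735961914)
scene px of bar top center guesses [[237.0154759  255.13290733]
 [235.28331714 255.1479453 ]]
scene bar ((423.0782470703125, 331.8638610839844), (79.19844055175781, 43.642425537109375), 71.27940368652344) (222, 254, 29, 15)
```

View pics/s2.png

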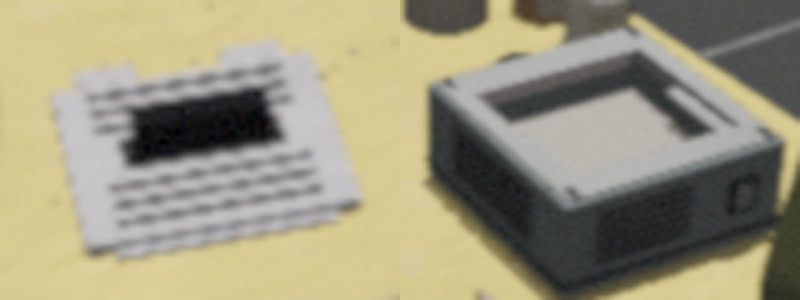

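The scene crop shows the grip bar near crop (205,120), and the unit's sheet top with its opening. Estimates:

| Item | Position (m) | Yaw |
|---|---|---|
| Cover origin | (0.440, 0.320) | -18.3° |
| Unit origin | (0.574, -0.046) | -3.4° |

The cover measures 153 x 155 mm against a known 150 x 154 mm, and the unit 196 x 210 mm against 200 x 214 mm, so both are plausible. Now I move.

```bash
cat >> h.py <<'E'
from scipy.spatial.transform import Rotation as Rn
P=np.array([[0,1,0],[1,0,0],[0,0,-1.]])
def toolpose(org,yaw,tilt=0,hz=None):
    """TCP pose for cover origin org, yaw/tilt (deg, nose-down +), hz = TCP height above underside"""
    R=Rn.from_euler('zy',[yaw,tilt],degrees=True).as_matrix()
    return np.array(org)+R@[0,0,hz], R@P
def row(p0,R0,p1,R1):
    return np.round(np.r_[R0.T@(np.array(p1)-p0)*100, Rn.from_matrix(R0.T@R1).as_rotvec()],3).tolist()
def now():
    o=ctrl.get_obs(); return o["ee_pos"],Rn.from_euler('xyz',o["eef_rot"]).as_matrix(),o
E
python3 - <<'E'
from h import *
p,R,o=now()
p1,R1=toolpose([.42,-.1,.2],-18.3,0,.2); print(row(p,R,p1,R1))
p1,R1=toolpose([.42,-.1,.2],-18.3,0,.2);p2,R2=toolpose([.44,.32,.05],-18.3,0,.212); print(row(p1,R1,p2,R2))
E
```

```text
[37.711, -33.976, 0.457, -0.0, -0.0, -0.977]
[40.504, -11.289, 13.8, 0.0, 0.0, 0.0]
```

```bash
A='[37.7,-34,0.4,0,0,-0.977]'; python3 -m jog '[[37.7,-34,0.4,0,0,-0.977],[37.7,-34,0.4,0,0,-0.977],[37.7,-34,0.4,0,0,-0.977],[37.7,-34,0.4,0,0,-0.977],[37.7,-34,0.4,0,0,-0.977],[37.7,-34,0.4,0,0,-0.977],[37.7,-34,0.4,0,0,-0.977],[37.7,-34,0.4,0,0,-0.977]]' 50 40
```

```text
time_s: 1.05
ee_pos: [0.3629, -0.189, 0.4017]
eef_rot: [3.141, 0.0, 1.255]
force: [-0.5, -1.4, 0.9]
grip_width: 0.0473
grip_force: 0.0
```

```bash
python3 - <<'E'
from h import *
p,R,o=now()
p2,R2=toolpose([.44,.32,.05],-18.3,0,.212); print(row(p,R,p2,R2),o["qpos"].round(3))
E
```

```text
[50.773, -8.516, 13.957, 0.001, 0.0, 0.003] [-0.57  -0.018  1.891 -0.     1.268 -0.253]
```

```bash
python3 -m jog '[[50.8,-8.5,13.9,0,0,0.003],[50.8,-8.5,13.9,0,0,0.003],[50.8,-8.5,13.9,0,0,0.003],[50.8,-8.5,13.9,0,0,0.003],[50.8,-8.5,13.9,0,0,0.003],[50.8,-8.5,13.9,0,0,0.003],[50.8,-8.5,13.9,0,0,0.003],[50.8,-8.5,13.9,0,0,0.003]]'; python3 - <<'E'
from h import *
p,R,o=now()
p2,R2=toolpose([.44,.32,.05],-18.3,0,.212); print(row(p,R,p2,R2),o["qpos"].round(3))
E
```

```text
time_s: 1.85
ee_pos: [0.4212, 0.1929, 0.2969]
eef_rot: [3.141, -0.0, 1.249]
force: [0.7, -0.8, 0.7]
grip_width: 0.047
grip_force: 0.0
[12.651, -2.235, 3.489, 0.0, -0.0, -0.002] [ 0.35   0.236  1.876 -0.     1.03   0.672]
```

```bash
python3 -m jog '[[12.6,-2.2,3.4,0,0,0],[12.6,-2.2,3.4,0,0,0],[12.6,-2.2,3.4,0,0,0],[12.6,-2.2,3.4,0,0,0],[12.6,-2.2,3.4,0,0,0],[12.6,-2.2,3.4,0,0,0]]'; python3 - <<'E'
from h import *
p,R,o=now()
p2,R2=toolpose([.44,.32,.001],-18.3,0,.213); print(row(p,R,p2,R2),o["joint_vel"].round(3))
cv2.imwrite("pics/pre.png",np.hstack([cv2.resize(ctrl.camera(n)["img"][a:a+120,b:b+120],None,fx=3.3,fy=3.3,interpolation=2) for n,a,b in(("scene",175,175),("top",195,150))]))
E
```

```text
time_s: 2.45
ee_pos: [0.4404, 0.3164, 0.2635]
eef_rot: [3.142, 0.0, 1.248]
force: [-0.2, -0.4, -0.7]
grip_width: 0.0467
grip_force: 0.0
[0.329, -0.156, 4.954, 0.0, 0.0, -0.003] [-0.008 -0.006  0.    -0.001 -0.003  0.002]
```

View pics/pre.png

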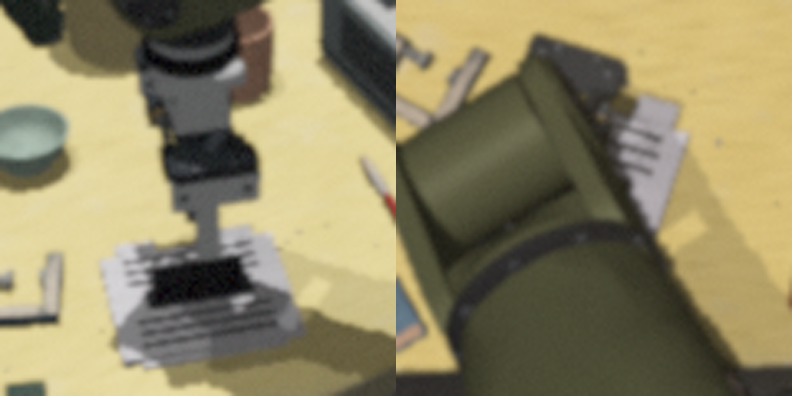

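The scene crop shows one finger at about crop (205,245), just above the bar at (200,283). I'll project the expected fingertip positions to check that the fingers straddle the bar.

```bash
python3 - <<'E'
from h import *
s=ctrl.camera("scene"); o=ctrl.get_obs(); e=o["ee_pos"]; u=np.array([np.cos(np.radians(-18.3)),np.sin(np.radians(-18.3)),0])
f=lambda X:((proj(s,X)-[175,175])*3.3).round(0).tolist()
print("near tip",f([e+[0,0,-.199]-.0235*u-.0*u,e+[0,0,-.199]-.0355*u]),"far",f([e+[0,0,-.199]+.0235*u]))
v=np.array([-u[1],u[0],0])
for c in([.44,.32],[.4405,.317],[.4365,.3255]):
  c=np.array([*c,.036]); print("bar top corners",f([c+a*.007*u+b*.038*v for a,b in((1,1),(1,-1),(-1,-1),(-1,1))]))
E
```

```text
near tip [[209.0, 256.0], [212.0, 265.0]] far [[198.0, 220.0]]
bar top corners [[155.0, 268.0], [245.0, 253.0], [249.0, 264.0], [158.0, 279.0]]
bar top corners [[158.0, 267.0], [248.0, 252.0], [251.0, 262.0], [161.0, 278.0]]
bar top corners [[151.0, 273.0], [241.0, 258.0], [245.0, 269.0], [154.0, 284.0]]
```

```bash
python3 -m jog '[[0.55,-0.4,1.5,0,0,0],[0.55,-0.4,3,0,0,0],[0.55,-0.4,4,0,0,0],[0.55,-0.4,4.7,0,0,0],[0.55,-0.4,4.95,0,0,0],[0.55,-0.4,4.95,0,0,0]]' && python3 -m jog '[[0,0,0,0,0,0],[0,0,0,0,0,0],[0,0,0,0,0,0],[0,0,0,0,0,0],[0,0,0,0,0,0],[0,0,0,0,0,0],[0,0,0,0,0,0]]' 0 45
```

```text
time_s: 3.2
ee_pos: [0.4384, 0.3237, 0.2136]
eef_rot: [-3.141, 0.0, 1.249]
force: [-0.2, -0.2, 0.5]
grip_width: 0.0469
grip_force: 0.0
time_s: 3.9
ee_pos: [0.4385, 0.3237, 0.2141]
eef_rot: [3.141, -0.0, 1.249]
force: [2.2, -1.3, 3.0]
grip_width: 0.0136
grip_force: 45.0
```

```bash
python3 -m jog '[[0,0,-0.3,0,0,0],[0,0,-1.5,0,0,0],[0,0,-5,0,0,0],[0,0,-9,0,0,0],[0,0,-13,0,0,0],[0,0,-16,0,0,0],[0,0,-17,0,0,0],[0,0,-17,0,0,0]]'; python3 - <<'E'
from h import *
p,R,o=now()
p2,R2=toolpose([.56,-.046,.17],-3.4,0,.214); print(row(p,R,p2,R2),o["joint_vel"].round(3))
E
```

```text
time_s: 4.7
ee_pos: [0.4381, 0.3237, 0.3847]
eef_rot: [3.141, -0.001, 1.249]
force: [-0.1, -0.2, -3.1]
grip_width: 0.0136
grip_force: 45.0
[-31.212, 23.256, 0.05, 0.001, -0.001, -0.263] [-0.     0.042  0.045 -0.001 -0.032 -0.001]
```

```bash
python3 -m jog '[[-3,2,0,0,0,-0.03],[-7,5,0,0,0,-0.06],[-11,8,0,0,0,-0.1],[-15,11,0,0,0,-0.13],[-19,14,0,0,0,-0.16],[-23,17,0,0,0,-0.19],[-27,20,0,0,0,-0.23],[-31.2,23.2,0,0,0,-0.263]]' && python3 -m jog '[[0,0,0,0,0,0],[0,0,0,0,0,0]]'
python3 - <<'E'
from h import *
p,R,o=now(); print(p,o["eef_rot"],o["joint_vel"].round(3))
cv2.imwrite("pics/over.png",np.hstack([cv2.resize(ctrl.camera(n)["img"][a:a+130,b:b+130],None,fx=3,fy=3,interpolation=2) for n,a,b in(("scene",100,250),("top",130,280))]))
E
```

```text
time_s: 5.5
ee_pos: [0.5589, -0.0451, 0.3815]
eef_rot: [-3.138, -0.0, 1.513]
force: [0.6, 0.3, -2.5]
grip_width: 0.0138
grip_force: 45.0
time_s: 5.7
ee_pos: [0.5587, -0.0439, 0.3815]
eef_rot: [-3.138, -0.001, 1.51]
force: [-0.5, 0.0, -2.3]
grip_width: 0.0138
grip_force: 45.0
[ 0.55874233 -0.04386123  0.38146486] [-3.13792797e+00 -5.23062835e-04  1.50957466e+00] [ 0.042 -0.023  0.008  0.001  0.003  0.01 ]
```

View pics/over.png

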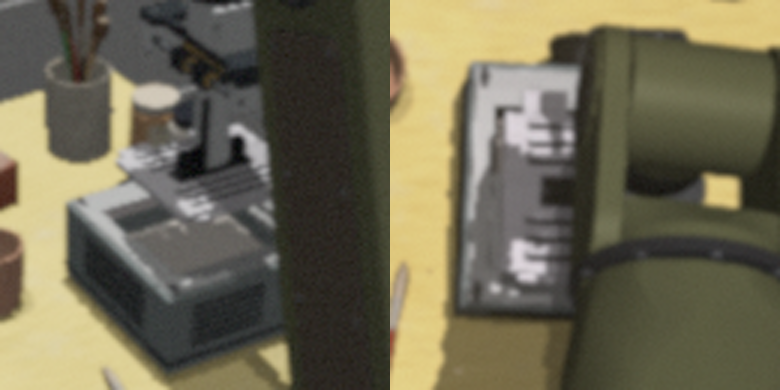

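The scene crop shows the cover held over the unit with its tongues forward. In the top crop the arm hides the cover's right half, but the left tongue at (553,105) and the bar's left end at (543,190) are visible. Next I tilt it and hover just above the insertion pose.

```bash
cat >> h.py <<'E'
UO=np.array([.574,-.046,0]); UY=-3.4; HZ=.214
RU=Rn.from_euler('z',UY,degrees=True).as_matrix()
def tip(xt,zt,tilt,dy=0):
    """TCP pose with tongue-tip (underside) at unit x=xt,z=zt in mm; dy: TCP unit-y in mm"""
    R=Rn.from_euler('zy',[UY,tilt],degrees=True).as_matrix()
    t=UO+RU@(np.array([xt,dy,zt])/1000)
    return t-R@[.083,0,0]+R@[0,0,HZ], R@P
def go(xt,zt,tilt,dy=0):
    p,R,o=now(); print("row",row(p,R,*tip(xt,zt,tilt,dy))); 
def where():
    p,R,o=now(); Rc=R@P; c=p-Rc@[0,0,HZ]; t=RU.T@(c+Rc@[.083,0,0]-UO)*1000; l=RU.T@(c+Rc@[-.071,0,0]-UO)*1000
    e=Rn.from_matrix(RU.T@Rc).as_euler('ZYX',degrees=True)
    print("tip",t.round(1),"lip",l.round(1),"yaw/tilt/roll",e.round(2),"F(unit)",(RU.T@o["force"]).round(1),"M",o["moment"].round(2),"t",o["time_s"],"gw",round(o["grip_width"]*1000,1))
E
python3 - <<'E'
from h import *
where(); go(62,120,12)
E
```

```text
tip [ 66.9   3.  168.3] lip [-87.1   2.9 168.6] yaw/tilt/roll [0.05 0.13 0.02] F(unit) [ 0.8 -0.6 -2.1] M [-0.02 -0.05 -0.01] t 5.8 gw 13.6
row [-0.014, 4.094, 3.583, 0.207, -0.013, 0.001]
```

```bash
sed -i "s/'zy'/'ZY'/" h.py; python3 - <<'E'
from h import *
where(); go(62,120,12)
E
```

```text
tip [ 66.9   3.  168.3] lip [-87.1   2.9 168.6] yaw/tilt/roll [0.05 0.13 0.02] F(unit) [ 0.8 -0.6 -2.1] M [-0.02 -0.05 -0.01] t 5.8 gw 13.6
row [-0.288, 4.102, 3.58, 0.207, -0.0, 0.001]
```

```bash
python3 -m jog '[[-0.1,1,0.9,0.05,0,0],[-0.2,2,1.8,0.1,0,0],[-0.3,3.1,2.7,0.15,0,0],[-0.3,4.1,3.6,0.207,0,0],[-0.3,4.1,3.6,0.207,0,0],[-0.3,4.1,3.6,0.207,0,0],[-0.3,4.1,3.6,0.207,0,0]]'
python3 - <<'E'
from h import *
where()
t=ctrl.camera("top"); s=ctrl.camera("scene")
np.savez("shot.npz",t=t["img"],s=s["img"])
A=cv2.resize(t["img"][145:225,300:350],None,fx=7.4,fy=7.4,interpolation=2); B=cv2.resize(s["img"][140:220,265:345],None,fx=5,fy=7.4,interpolation=2)
cv2.imwrite("pics/tilt.png",np.hstack([A,B]))
E
```

```text
time_s: 6.5
ee_pos: [0.5991, -0.0478, 0.3484]
eef_rot: [-2.936, 0.0, 1.513]
force: [-0.3, 0.0, -2.1]
grip_width: 0.0135
grip_force: 45.0
tip [ 62.9  -0.3 121.9] lip [-87.9  -0.5 153.3] yaw/tilt/roll [ 0.06 11.75 -0.  ] F(unit) [-0.3  0.  -2.1] M [-0.05 -0.27  0.03] t 6.5 gw 13.5
```

View pics/tilt.png

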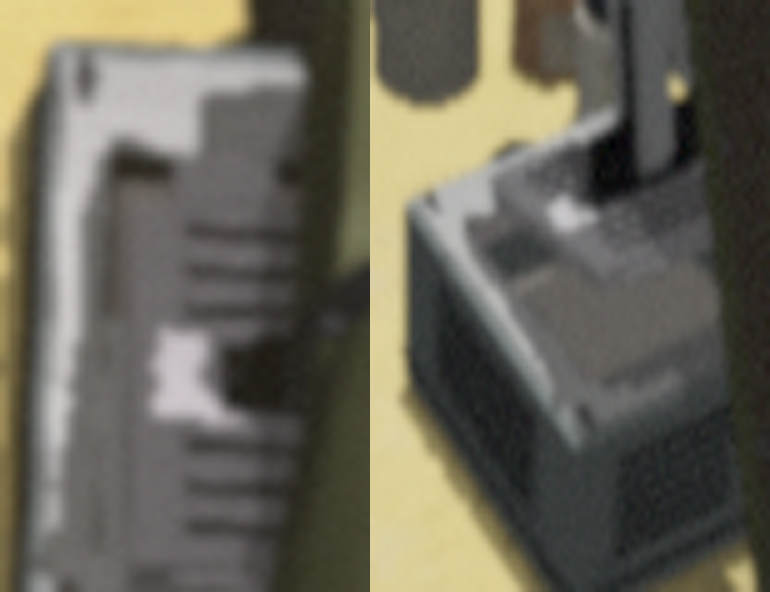

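The left crop shows the opening's left edge at crop (105,165), the cover's left edge at about (122,250) and the bar's left end at (215,375). I'll turn these into unit-frame positions.

```bash
python3 - <<'E'
from h import *
t=ctrl.camera("top"); d=np.load("shot.npz"); g=d["t"].max(2)
U=lambda px,z:(RU.T@(ray(t,px,z)[0]-UO)*1000).round(1)
cr=lambda x,y:[300+(x+.5)/7.4-.5,145+(y+.5)/7.4-.5]
print("opening L",U(cr(105,165),.103),U(cr(90,250),.103),"cover L",U(cr(122,250),.14),"bar L",U(cr(215,375),.17),"tongue L",U(cr(200,130),.128))
for yy in range(170,225,6): print(yy,g[yy,304:336])
for n,z in(("corner NL",.103),): print(U(cr(52,45),.103))
E
```

```text
opening L [ 65.8  79.1 103. ] [ 35.6  83.3 103. ] cover L [ 27.9  75.9 140. ] bar L [-18.2  47.8 170. ] tongue L [ 73.2  49.6 128. ]
170 [ 70  85 122 160 190 202 201 184 152 117  94  83  91  98  98  99  97  95
  94  99 105 108 109 108 108 109 106 108 107 108 105 104]
176 [ 65  90 130 169 200 201 175 133 109  97  86  85  93 102 106 111 109 108
 109 106 101  85  76  75  74  76  75  76  73  74  71  62]
182 [ 64  89 121 159 195 201 177 136 107  93  81  84  94 101 107 109 110 110
 109 109 103  93  86  81  84  83  82  80  77  74  70  60]
188 [ 65  99 130 164 194 202 177 135 107  99  96  99  99 100 107 111 112 118
 122 116 107 104  97  93  92  94  91  91  91  91  82  75]
194 [ 77 114 150 179 193 177 135 109 105 100  97 103 103 102 105 118 147 180
 198 202 201 198 180 150 115  87  61  42  41  35  33  32]
200 [ 95 134 175 199 190 155 119 110 110 110 109 106 101 101 107 120 146 178
 189 190 189 189 190 193 193 171 133 108  91  71  58  51]
206 [ 89 121 151 166 142 113 107 106 104 102 105 106 103  99 104 108 108 109
 108 106 102  96  88  90  89  91  90  87  82  76  75  64]
212 [ 95 128 150 158 132 111 108 105 100  97 105 105 102  97 104 108 108 109
 108 106 103  99  97  94  94  91  92  87  88  86  78  69]
218 [105 118 111 112 109 108 105 103  97  98 103 103 103 103 107 108 108 108
 107 106 106 104 103 104 102 103 100 100  93  83  72  67]
224 [129 149 148 117  87  82  92 104 111 110 110 107 101  90  83  81  81  82
  84  84  90  93  91  90  89  92  93  95  95  93  85  73]
[107.8  98.9 103. ]
```

Measured in the same view, the opening is centred to within 0.5 mm, and the cover's left edge is about 1 mm high (75.9 against 75), within the 2.5 mm clearance. I'll lower the tongues behind the ledge.

```bash
python3 - <<'E'
from h import *
where(); go(62,104,12,-1); go(62,88,12,-1)
E
```

```text
tip [ 62.9  -0.8 122. ] lip [-87.9  -0.8 153.4] yaw/tilt/roll [ 0.03 11.78 -0.  ] F(unit) [ 0.6  0.3 -3.1] M [-0.04 -0.27  0.03] t 6.65 gw 13.5
row [-0.024, 0.364, 1.747, 0.004, 0.0, 0.0]
row [-0.024, 0.691, 3.313, 0.004, 0.0, 0.0]
```

```bash
python3 -m jog '[[0,0.09,0.45,0,0,0],[0,0.18,0.9,0,0,0],[0,0.27,1.3,0.004,0,0],[0,0.36,1.75,0.004,0,0],[0,0.36,1.75,0.004,0,0]]'; python3 -c "from h import *; where()"; python3 -m jog '[[0,0.08,0.4,0,0,0],[0,0.16,0.8,0,0,0],[0,0.24,1.2,0,0,0],[0,0.32,1.55,0,0,0],[0,0.32,1.55,0,0,0]]';  python3 -c "from h import *; where();go(72,88,12,-1)"
```

```text
time_s: 7.15
ee_pos: [0.5994, -0.0485, 0.329]
eef_rot: [-2.929, -0.0, 1.512]
force: [-0.7, 0.9, -1.6]
grip_width: 0.0137
grip_force: 45.0
tip [ 61.5  -0.9 102.3] lip [-89.1  -1.  134.7] yaw/tilt/roll [2.000e-02 1.217e+01 1.000e-02] F(unit) [-0.8  0.9 -1.6] M [-0.1  -0.3  -0.01] t 7.15 gw 13.7
time_s: 7.65
ee_pos: [0.5993, -0.0484, 0.3134]
eef_rot: [-2.93, -0.0, 1.512]
force: [-0.5, 0.3, -2.0]
grip_width: 0.0136
grip_force: 45.0
tip [61.5 -0.9 86.8] lip [-89.1  -0.9 119.1] yaw/tilt/roll [2.000e-02 1.214e+01 1.000e-02] F(unit) [-0.6  0.3 -2. ] M [-0.07 -0.24  0.02] t 7.65 gw 13.6
row [-0.007, 0.948, -0.322, -0.002, -0.0, 0.0]
```

```bash
python3 -m jog '[[0,0.3,-0.1,0,0,0],[0,0.6,-0.2,0,0,0],[0,0.95,-0.3,0,0,0],[0,0.95,-0.3,0,0,0]]'; python3 -c "from h import *; where()"; python3 -m jog '[[0,0.2,-0.042,0,0,0],[0,0.39,-0.083,0,0,0],[0,0.39,-0.083,0,0,0]]';  python3 -c "from h import *; where()"
```

```text
time_s: 8.05
ee_pos: [0.6096, -0.049, 0.3151]
eef_rot: [-2.931, -0.0, 1.512]
force: [-0.6, 0.1, -1.9]
grip_width: 0.0141
grip_force: 45.0
tip [72.2 -0.9 88.5] lip [-78.4  -1.  120.7] yaw/tilt/roll [ 0.02 12.07  0.  ] F(unit) [-0.6  0.1 -1.9] M [-0.01 -0.25  0.03] t 8.05 gw 14.1
time_s: 8.35
ee_pos: [0.6133, -0.0492, 0.3149]
eef_rot: [-2.93, -0.0, 1.512]
force: [-0.9, -0.3, -2.0]
grip_width: 0.0137
grip_force: 45.0
tip [75.6 -0.9 88.3] lip [-74.9  -0.9 120.6] yaw/tilt/roll [ 0.02 12.12  0.  ] F(unit) [-0.9 -0.3 -2. ] M [-0.03 -0.02 -0.07] t 8.35 gw 13.7
```

Next I creep forward 2 mm at a time and watch Fx.

```bash
python3 -m jog '[[0,0.1,-0.02,0,0,0],[0,0.2,-0.042,0,0,0],[0,0.2,-0.042,0,0,0]]' >/dev/null; python3 -c "from h import *; where()"; python3 -m jog '[[0,0.1,-0.02,0,0,0],[0,0.2,-0.042,0,0,0],[0,0.2,-0.042,0,0,0]]'>/dev/null;  python3 -c "from h import *; where()"; python3 -m jog '[[0,0.1,-0.02,0,0,0],[0,0.2,-0.042,0,0,0],[0,0.2,-0.042,0,0,0]]'>/dev/null;  python3 -c "from h import *; where()"
```

```text
tip [77.5 -0.9 88.3] lip [-73.   -0.9 120.6] yaw/tilt/roll [ 0.02 12.13  0.  ] F(unit) [-4.4  0.9 -0.6] M [ 0.06  0.57 -0.02] t 8.65 gw 13.5
tip [79.4 -0.9 88.2] lip [-71.2  -0.9 120.7] yaw/tilt/roll [ 0.02 12.16  0.  ] F(unit) [-6.9  0.2 -0.2] M [ 0.06  1.05 -0.05] t 8.95 gw 13.6
tip [81.1 -0.9 88.1] lip [-69.5  -0.9 120.7] yaw/tilt/roll [ 0.02 12.22  0.  ] F(unit) [-8.5  0.7 -0.1] M [0.09 1.49 0.  ] t 9.25 gw 13.2
```

Contact came at tip ≈ 75.2 (76 at the leading corner), and the slope of about 1.4 N/mm matches the spring. So the frame sits about 4.5 mm back in my coordinates. I'll push to about 8 mm of travel.

```bash
python3 -m jog '[[0,0.1,-0.02,0,0,0],[0,0.18,-0.05,-0.002,0,0],[0,0.18,-0.05,-0.002,0,0],[0,0.18,-0.05,-0.002,0,0]]'>/dev/null;  python3 -c "from h import *; where()"; python3 -m jog '[[0,0.1,-0.03,0,0,0],[0,0.1,-0.04,0,0,0],[0,0.1,-0.04,-0.002,0,0]]'>/dev/null;  python3 -c "from h import *; where(); go(84.2,89,9,-.9); go(84.6,90.5,6,-.9);go(84.8,92,4,-.9)"
```

```text
tip [82.9 -0.9 88.1] lip [-67.7  -0.9 120.5] yaw/tilt/roll [2.000e-02 1.217e+01 1.000e-02] F(unit) [-11.6   0.3   1.7] M [ 0.07  2.07 -0.07] t 9.65 gw 13.7
tip [84.1 -0.9 88.2] lip [-66.5  -0.9 120.5] yaw/tilt/roll [2.000e-02 1.211e+01 1.000e-02] F(unit) [-14.    0.4   0. ] M [ 0.15  2.51 -0.03] t 9.95 gw 13.9
row [0.003, -1.154, 0.397, -0.054, -0.0, 0.0]
row [0.003, -2.228, 0.765, -0.107, -0.0, 0.0]
row [0.003, -2.945, 0.994, -0.141, -0.0, 0.0]
```

```bash
python3 -c "from h import *; go(83.5,89,9,-.9); go(83.7,90.5,6,-.9)"; python3 -m jog '[[0,-0.4,0.13,-0.018,0,0],[0,-0.8,0.27,-0.036,0,0],[0,-1.22,0.41,-0.054,0,0],[0,-1.22,0.41,-0.054,0,0]]' >/dev/null;  python3 -c "from h import *; where(); go(83.7,90.5,6,-.9)"
```

```text
row [0.003, -1.222, 0.411, -0.054, -0.0, 0.0]
row [0.003, -2.316, 0.784, -0.107, -0.0, 0.0]
tip [83.1 -0.9 88.5] lip [-69.   -0.9 112.6] yaw/tilt/roll [0.02 9.01 0.01] F(unit) [-10.9   0.2  -1.8] M [ 0.1   2.27 -0.05] t 10.35 gw 13.7
row [0.002, -1.085, 0.255, -0.053, -0.0, 0.0]
```

```bash
python3 -m jog '[[0,-0.33,0.08,-0.018,0,0],[0,-0.67,0.16,-0.036,0,0],[0,-1.02,0.25,-0.053,0,0],[0,-1.02,0.25,-0.053,0,0]]' >/dev/null;  python3 -c "from h import *; where(); go(84.7,91.5,4.5,-.9)"
```

```text
tip [84.  -0.9 89.7] lip [-69.2  -0.9 106. ] yaw/tilt/roll [0.02 6.07 0.01] F(unit) [-12.3  -0.5  -5.2] M [ 0.07  2.63 -0.06] t 10.75 gw 13.7
row [0.004, -0.527, 0.052, -0.027, -0.0, 0.0]
```

```bash
python3 -c "from h import *; go(84.2,90.6,4.5,-.9)"; python3 -m jog '[[0,-0.2,0.05,-0.009,0,0],[0,-0.38,0.1,-0.018,0,0],[0,-0.56,0.14,-0.027,0,0],[0,-0.56,0.14,-0.027,0,0]]' >/dev/null;  python3 -c "from h import *; where(); go(84.3,91.5,3,-.9)"
```

```text
row [0.004, -0.567, 0.147, -0.027, -0.0, 0.0]
tip [84.2 -0.8 90.5] lip [-69.3  -0.9 102.7] yaw/tilt/roll [0.02 4.55 0.02] F(unit) [-12.5  -0.1  -6.6] M [ 0.1   2.72 -0.04] t 11.15 gw 13.5
row [0.002, -0.571, 0.13, -0.027, -0.0, 0.0]
```

```bash
python3 -m jog '[[0,-0.2,0.05,-0.009,0,0],[0,-0.38,0.09,-0.018,0,0],[0,-0.57,0.13,-0.027,0,0],[0,-0.57,0.13,-0.027,0,0]]' >/dev/null;  python3 -c "from h import *; where(); go(84.4,92.3,1.7,-.9)"
```

```text
tip [84.3 -0.8 91.4] lip [-69.5  -0.9  99.5] yaw/tilt/roll [0.02 3.01 0.02] F(unit) [-11.8   0.4  -5.6] M [ 0.18  2.74 -0.08] t 11.55 gw 13.9
row [-0.0, -0.478, 0.109, -0.023, -0.0, 0.0]
```

```bash
python3 -m jog '[[0,-0.16,0.04,-0.008,0,0],[0,-0.32,0.07,-0.016,0,0],[0,-0.48,0.11,-0.023,0,0],[0,-0.48,0.11,-0.023,0,0]]' >/dev/null;  python3 -c "from h import *; where(); go(84.5,93,.8,-.9)"
```

```text
tip [84.4 -0.8 92.2] lip [-69.6  -0.9  96.8] yaw/tilt/roll [0.02 1.7  0.02] F(unit) [-12.1  -0.1  -6.4] M [ 0.17  2.79 -0.09] t 11.95 gw 13.9
row [0.001, -0.325, 0.054, -0.016, -0.0, 0.0]
```

```bash
python3 -m jog '[[0,-0.16,0.03,-0.008,0,0],[0,-0.32,0.055,-0.016,0,0],[0,-0.32,0.055,-0.016,0,0]]' >/dev/null;  python3 -c "from h import *; where(); go(84.5,93.7,0,-.9)"
```

```text
tip [84.6 -0.8 93.2] lip [-69.4  -0.9  95.3] yaw/tilt/roll [0.02 0.78 0.02] F(unit) [-12.5   0.7  -5.8] M [ 0.14  2.93 -0.03] t 12.25 gw 13.4
row [0.002, -0.3, 0.063, -0.014, -0.0, 0.0]
```

```bash
python3 -m jog '[[0,-0.15,0.04,-0.007,0,0],[0,-0.3,0.065,-0.014,0,0],[0,-0.3,0.065,-0.014,0,0]]' >/dev/null;  python3 -c "from h import *; where()"; python3 -m jog '[[0,0,0.05,0,0,0],[0,0,0.05,0,0,0]]' >/dev/null;  python3 -c "from h import *; where()"
```

```text
tip [84.6 -0.8 94.1] lip [-69.4  -0.9  94. ] yaw/tilt/roll [ 0.02 -0.03  0.01] F(unit) [-15.7   0.1  -1.1] M [ 0.21  3.44 -0.05] t 12.55 gw 13.6
tip [84.6 -0.8 94.1] lip [-69.4  -0.9  94. ] yaw/tilt/roll [ 0.02 -0.02  0.01] F(unit) [-17.7   0.6   5.4] M [ 0.26  3.97 -0.02] t 12.75 gw 13.3
```

Flat on the seat at z = 94.1, with the seat pushing back (Fz > 0). Fx is a little high, so I let the cover slide back and follow the spring.

```bash
python3 -m jog '[[0,-0.1,0,0,0,0],[0,-0.2,0,0,0,0],[0,-0.2,0,0,0,0]]' >/dev/null;  python3 -c "from h import *; where()"; python3 -m jog '[[0,-0.1,0,0,0,0],[0,-0.2,0,0,0,0],[0,-0.2,0,0,0,0]]' >/dev/null;  python3 -c "from h import *; where()"
```

```text
tip [83.7 -0.8 94.3] lip [-70.3  -0.9  93.8] yaw/tilt/roll [ 0.02 -0.19  0.01] F(unit) [-9.7 -0.3 -1.4] M [ 0.14  2.1  -0.03] t 13.05 gw 13.6
tip [81.9 -0.8 94.4] lip [-72.   -0.9  93.8] yaw/tilt/roll [ 0.02 -0.23  0.01] F(unit) [-9.   0.8 -1.5] M [ 0.11  1.74 -0.02] t 13.35 gw 13.8
```

```bash
python3 -m jog '[[0,-0.1,0,0.002,0,0],[0,-0.2,0,0.003,0,0],[0,-0.2,0,0.003,0,0]]' >/dev/null;  python3 -c "from h import *; where()"; python3 -m jog '[[0,-0.07,0,0,0,0],[0,-0.13,0,0,0,0],[0,-0.13,0,0,0,0]]' >/dev/null;  python3 -c "from h import *; where()"
```

```text
tip [79.6 -0.8 94.2] lip [-74.4  -0.9  94. ] yaw/tilt/roll [ 0.02 -0.1   0.01] F(unit) [-6.3  0.1 -3.4] M [ 0.12  1.24 -0.04] t 13.65 gw 13.8
tip [78.8 -0.9 94.6] lip [-75.2  -0.9  94.2] yaw/tilt/roll [ 0.02 -0.18  0.  ] F(unit) [-4.2 -0.5 -3.2] M [ 0.1   1.1  -0.05] t 13.95 gw 13.7
```

```bash
python3 -m jog '[[0,-0.05,0.02,0.002,0,0],[0,-0.1,0.04,0.003,0,0],[0,-0.1,0.04,0.003,0,0]]' >/dev/null;  python3 -c "from h import *; where()"; python3 -m jog '[[0,-0.05,0,0,0,0],[0,-0.05,0,0,0,0]]' >/dev/null;  python3 -c "from h import *; where()"
```

```text
tip [78.  -0.9 94.7] lip [-76.   -1.   94.3] yaw/tilt/roll [ 0.02 -0.14 -0.  ] F(unit) [-0.8  0.1 -3.9] M [ 0.1   0.03 -0.09] t 14.25 gw 13.8
tip [77.9 -0.9 95. ] lip [-76.1  -1.   94.4] yaw/tilt/roll [ 0.02 -0.21 -0.01] F(unit) [ 6.  -0.1 -4.9] M [ 0.06 -1.15 -0.07] t 14.45 gw 13.9
```

The upright stop is felt (Fx flips sign) after about 6.6 mm of back-travel, as expected. I'll relax, settle it down gently and release.

```bash
python3 -m jog '[[0,0.03,0.05,0.002,0,0],[0,0.04,0.09,0.003,0,0],[0,0.04,0.09,0.003,0,0]]' >/dev/null;  python3 -c "from h import *; where()"; python3 -m jog '[[0,0,0,0,0,0],[0,0,0,0,0,0],[0,0,0,0,0,0],[0,0,0,0,0,0]]' 30;  python3 -c "from h import *; where()"
```

```text
tip [77.9 -0.9 94.5] lip [-76.1  -1.   94.3] yaw/tilt/roll [ 0.02 -0.07 -0.01] F(unit) [5.5 0.4 1.8] M [ 0.11 -1.18 -0.07] t 14.75 gw 13.6
time_s: 15.15
ee_pos: [0.5681, -0.0466, 0.3072]
eef_rot: [-3.139, -0.0, 1.512]
force: [0.6, 0.9, 0.2]
grip_width: 0.0284
grip_force: 0.0
tip [76.6 -0.9 93. ] lip [-77.4  -1.   93.4] yaw/tilt/roll [0.02 0.14 0.  ] F(unit) [0.6 0.9 0.2] M [-0.03 -0.1   0.01] t 15.15 gw 28.4
```

```bash
python3 -m jog '[[0,0,-0.5,0,0,0],[0,0,-1.5,0,0,0],[0,0,-3.5,0,0,0],[0,0,-7,0,0,0],[0,0,-11,0,0,0],[0,0,-12,0,0,0]]'; python3 -m jog '[[3,-3,-2,0,0,0],[7,-7,-4,0,0,0],[12,-11,-4,0,0,0],[17,-14,-4,0,0,0],[22,-17,-4,0,0,0],[26,-18,-4,0,0,0],[28,-18,-4,0,0,0],[28,-18,-4,0,0,0]]'
python3 - <<'E'
from h import *
t=ctrl.camera("top"); s=ctrl.camera("scene"); print(ctrl.get_obs()["force"].round(1))
A=cv2.resize(t["img"][145:245,293:393],None,fx=4,fy=5,interpolation=2); B=cv2.resize(s["img"][135:235,260:360],None,fx=4,fy=5,interpolation=2)
cv2.imwrite("pics/end.png",np.hstack([A,B]))
E
```

```text
time_s: 15.75
ee_pos: [0.5682, -0.0465, 0.4327]
eef_rot: [3.137, 0.001, 1.512]
force: [-0.7, -0.4, 0.2]
grip_width: 0.0279
grip_force: 0.0
time_s: 16.55
ee_pos: [0.4036, 0.2475, 0.4678]
eef_rot: [-3.139, -0.001, 1.517]
force: [0.2, -0.1, -0.2]
grip_width: 0.0281
grip_force: 0.0
[ 1.4  0.2 -0.2]
```

View pics/end.png

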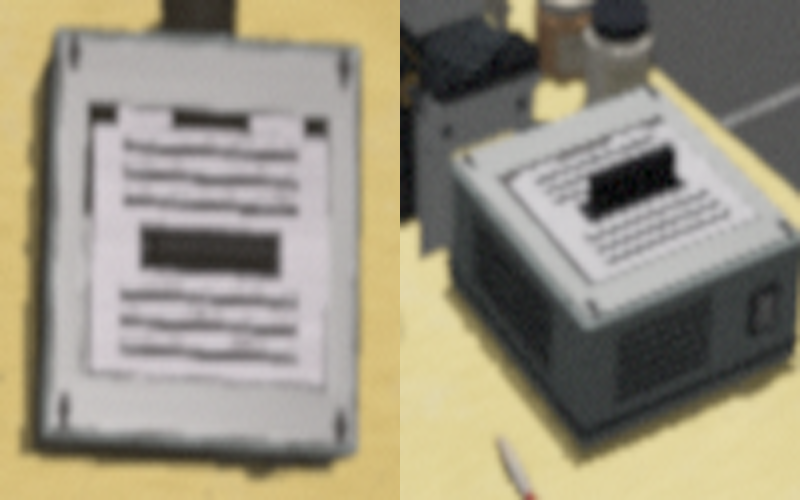

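The cover lies flat and flush. Both tongues are under the far edge at top-crop (105,110) and (315,125), the lip is hidden under the near edge at about y = 380, and the brush and other objects are undisturbed.

```bash
python3 -c "
from station import ctrl
print(ctrl.hand_in())"
```

```text
the job is handed in; nothing more can be done
None
```

The cover is back on and handed in: the final pictures show it flat and flush with its tongues under the far edge, the force readings put its lip against the stop under the near edge, and the arm has let go and moved clear.

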